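# Load a joint module in the test fixture and lock it with the cam knob

### The job

Stand the silver joint module upright in the round nest of the test fixture, flange down and fully home. Then turn the black cam knob clockwise (seen from above) until the sprung follower has ridden over the orange cam's crest and dropped into its notch, stop there without forcing the cam on against the wall at the notch's end, and let go. Leave the other things on the bench where they are.

Things in the scene. Friction and masses are not known exactly. Their poses are not given: they have to be found in the camera images.
- module_mid (a point): centre (half-way up) of the loose silver joint module, z along its axis, up. It stands upright on the table: a flange disc 64 mm across, 8 mm thick at the bottom, on it a cylinder 40 mm across; 85 mm high in all, so this point is 42.5 mm above the underside. About 0.3 to 0.55 kg. Grip the cylinder from above at this point or up to 15 mm higher.
- nest (a point): centre of the floor of the fixture's nest, z up: a round hole 66 mm across, 10 mm deep, with a 2 mm chamfer, in a square aluminium plate on the dark steel base plate. The floor is 15 mm above the table. With the module fully home, module_mid is 42.5 mm above this point and its flange lies 2 mm below the plate's top.
- knob (a point): point on the vertical axis of the black round cam knob, at the height to grip, 70 mm above the table; a point of the fixture, which does not turn with the knob. Its y axis points to the nest, 160 mm away. Knob: a cylinder 40 mm across, from 56 to 84 mm above the table, gripped from above at any angle. It turns with about 0.06 N m of friction, up to 0.25 N m more on the cam's rise.
- fixture: the fixture, fixed: dark steel base plate 130 x 300 x 15 mm, origin under its centre, y from knob to nest. Nest at y = +80 mm, knob at y = -80 mm. Under the knob on the same shaft is the orange cam plate, 28 to 40 mm above the table, reaching up to 50 mm from the axis. Follower bar and its blue guide lie between knob and nest, all below 41 mm.
- cam (a joint): angle of knob and cam, rad, 0 at the start, grows clockwise seen from above. The cam's start position is not measured (it is seen from above). In order: 0.1 to 0.5 rad of idle turn, a rise of 0.35, a crest of 0.4, then the notch; its bottom is reached somewhere between 0.97 and 1.4 rad. It pulls the knob on over the last 0.1 rad; then 0.08 to 0.1 rad of free play, then a steep wall: turning on makes a large force.
- follower (a joint): travel of the sprung follower towards the nest, m: 0 with its roller on the low part of the cam, about 0.0095 on the crest, about 0.0055 dropped into the notch. A spring presses it to the cam with 3 to 5 N. Its flat tongue at the nest end, 26 to 34 mm above the table, is just clear of the nest hole at 0; in the notch it reaches about 3 mm over the flange of a fully seated module.
- roller: the small brass roller (10 mm across) at the cam end of the follower, riding on the cam's rim; origin at its centre, 34 mm above the table; it spins freely about its upright z axis. In normal turning the cam presses it with less than 11 N.
- multimeter: bystander, not to be disturbed: green handheld multimeter, 85 x 170 x 34 mm, lying flat; origin under its centre
- puck: bystander, not to be disturbed: dark steel 3D-mouse puck with a knob on top, 72 mm across, 47 mm high; origin under its centre
- board: bystander, not to be disturbed: green circuit board, 90 x 60 mm, lying flat; origin under its centre
- driver: bystander, not to be disturbed: screwdriver with an orange handle, 180 mm long, lying flat; origin under its centre
- screwcup: bystander, not to be disturbed: grey plastic cup, 70 mm across, 50 mm high; origin under its centre
- collar: bystander, not to be disturbed: loose aluminium ring, 80 mm across, 30 mm high; origin under its centre
- carton: bystander, not to be disturbed: small cardboard box, 70 x 100 x 50 mm; origin under its centre

How it is judged:
By the outcome, as a careful person would: the job done as asked, in the order asked, and still so for the second after the job is handed in, with the robot touching nothing.
It also fails if it takes over 64 s, if anything falls off the work surface, if the arm or the gripper's body presses on something with over 40 N, if the wrist force passes 120 N, or if a joint passes its speed limit or range.

### The arm

A 6-joint arm with a two-finger parallel gripper is mounted at the origin on the work surface. World frame = base frame: x ahead of the robot, y to its left, z up, the work surface at z = 0. Lengths are in m, angles in rad, forces in N, time in s.
With the tool pointing down it reaches from about 0.3 to 0.775 m from the base axis. Payload 14.6 kg.
Tool frame: the origin (TCP) lies at the very end of the fingers, on their centre line; the grasp point (between the pads) lies 19 mm behind it; z points along the fingers, y is the direction in which the jaws open and shut (so a half turn about z gives the same grasp; the last joint's range is limited). The gripper opens to 94 mm and grips with 3 to 60 N. Pads are 16 mm wide; open, the fingers measure 119 mm over their backs; the gripper's body (75 mm by 177 mm) begins 78 mm behind the grasp point.
Start: joints at [-1.187, 0.3, 1.521, -0, 1.321, -0.067], TCP at [0.24, -0.495, 0.182] pointing down, gripper open.
Joint ranges: [-3.03, 3.03], [-0.79, 2.21], [0.23, 2.52], [-1.04, 4.18], [0, 3.07], [-2.55, 2.55]. Speed limits (rad/s): [2.22, 2.22, 2.57, 3.14, 3.14, 3.14].

### API

Orientations are given as [roll, pitch, yaw] about the fixed x, y, z axes, in that order (R = Rz(yaw) Ry(pitch) Rx(roll)).
In Python, from station import get_obs, vision, hand_in gives the robot as it stands.
- The arm moves only by the tool play_rows, never from a script. Its argument "moves" is a list of rows, each an object with "claw": the opening, from 0 (shut) to 1 (fully open); "linear": the shift along the tool's x, y, z in mm, a list of three; "turn": the turn, a rotation vector about the tool's x, y, z in rad, a list of three. In form: [{"claw": claw, "linear": [tx, ty, tz], "turn": [ax, ay, az]}, ...]. A call has 1 to 8 rows; each row is the pose to reach, as a shift and turn from the pose measured when the call began, along the tool's axes at that moment; what a row does not reach only later rows make up. A row lasts 1/8 s, in which the tool goes at most 62.5 mm and 10.7 degrees, less where a joint would pass 70% of its speed; a pose out of reach is approached as far as the arm can. A call with a gripper value outside its range is refused whole. The fingers move at their own pace and stop on an object; "force" is the grip in N (left out, the last holds). Time passes only in rows, so rows that repeat a pose let the fingers close. It gives the time, the measured TCP pose, the force and the opening at its end, in the units of the state.
- get_obs(): the state, without advancing time (a new reading comes with each control period).
- vision.camera(name): name is "scene" or "top" or "wrist"; returns the picture (384x512x3 uint8, blue, green, red); there is no depth.
- vision.camera_info(name): a dict with "camera_matrix" (3x3 intrinsics, pixels), "rvec" (rotation vector, rad) and "tvec" (3), from world to camera coordinates, as OpenCV has them; the wrist camera has in their place "mount" (4x4, takes a point from camera to tool coordinates, whose origin is the TCP and whose axes are the flange's). Camera axes: x right, y down, z forward; pixel columns grow to the right and rows downward; lengths in m; the calibration is good to about 2 mm. The wrist camera is an equidistant fisheye: a pixel r from the principal point sees the ray r / f radians off the axis. A picture is of the moment at which its call begins: read the wrist's pose just before it. camera_info takes no time and is no camera call.
- hand_in(): hands the job in, once; it reports no verdict.
The state is a dict: "time_s": time; "qpos": joint angles; "joint_vel": joint speeds; "tau": joint torques, N m; "ee_pos": TCP position; "eef_rot": TCP orientation; "force": force on the tool from outside, world axes, zero at the start; "moment": the same for the moment, N m; "grip_width": finger opening in m.
Only numpy, scipy, OpenCV 4.12 (cv2) and the standard library are available. Lean on these libraries where they do the work, as an engineer would, in place of code of your own. Each camera call takes 0.05 s, during which the arm holds its last target.

## Working session

There is one attempt and no reset: what is moved stays moved. The work goes in short steps, Python scripts to look and compute and a tool call to move; the robot and the scene stay as the last step left them, time stands still between calls to the robot, and variables do not carry over. Pictures are saved under pics/ and viewed, and the job is handed in when it is done.

Besides the shell and the picture viewer there is one more tool, called after "Request:" by a JSON object that holds its "api" and its "payload". play_rows: Moves the arm, as the interface text tells. Its arguments: {"type":"object","properties":{"moves":{"type":"array","items":{"type":"object","properties":{"claw":{"type":"number"},"linear":{"type":"array","items":{"type":"number"}},"turn":{"type":"array","items":{"type":"number"}}}}},"force":{"type":"number"}},"required":["moves"]}

```bash
ls; mkdir -p pics
python3 - <<'E'
from station import get_obs, vision
import cv2
print(get_obs())
for n in ["scene","top","wrist"]:
    im=vision.camera(n); cv2.imwrite(f"pics/{n}0.png",im)
    print(n,vision.camera_info(n))
E
```

```text
pics
{'time_s': 0.0, 'qpos': array([-1.18661743e+00,  3.00450813e-01,  1.52160034e+00, -2.95258984e-05,
        1.32069151e+00, -6.66050812e-02]), 'joint_vel': array([ 0.00044278,  0.00162927, -0.00024919,  0.00071889,  0.00022387,
       -0.00012235]), 'tau': array([ 1.38875846e-03, -5.31807160e+01, -3.52741778e+01,  7.08541065e-02,
        2.43660092e-02, -9.13317012e-05]), 'ee_pos': array([ 0.23949537, -0.49478949,  0.18168933]), 'eef_rot': array([-3.14044329e+00, -4.80041634e-05,  4.50791270e-01]), 'force': array([0.01284935, 0.58608236, 0.15314987]), 'moment': array([ 0.01207311, -0.04789404,  0.01555068]), 'grip_width': 0.0943062484934387}
scene {'camera_matrix': array([[354.53356295,   0.        , 258.26346282],
       [  0.        , 354.53356295, 196.88316791],
       [  0.        ,   0.        ,   1.        ]]), 'rvec': array([ 1.2217445 ,  2.23371068, -1.05506736]), 'tvec': array([ 0.29263047, -0.26227542,  1.53615858])}
top {'camera_matrix': array([[497.51623642,   0.        , 254.34922479],
       [  0.        , 497.51623642, 195.47756679],
       [  0.        ,   0.        ,   1.        ]]), 'rvec': array([ 2.22798192, -2.17466212,  0.05889013]), 'tvec': array([-0.01182605,  0.55030822,  1.55532666])}
wrist {'camera_matrix': array([[297.31863964,   0.        , 261.8243059 ],
       [  0.        , 297.31863964, 195.79042093],
       [  0.        ,   0.        ,   1.        ]]), 'mount': array([[ 3.53911212e-04, -9.57618438e-01, -2.88039584e-01,
         8.43939188e-02],
       [ 9.99999935e-01,  3.60226679e-04,  3.10772567e-05,
        -3.38056259e-04],
       [ 7.39993887e-05, -2.88039576e-01,  9.57618503e-01,
        -2.01820520e-01],
       [ 0.00000000e+00,  0.00000000e+00,  0.00000000e+00,
         1.00000000e+00]])}
```

View pics/top0.png

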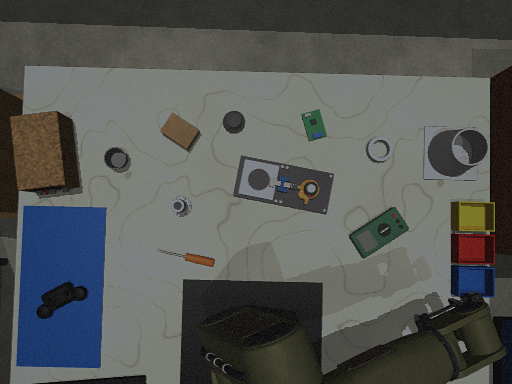

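View pics/scene0.png

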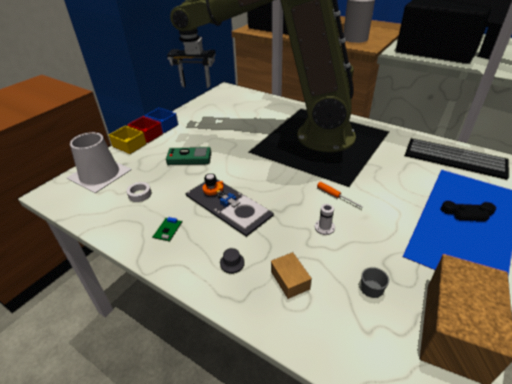

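View pics/wrist0.png

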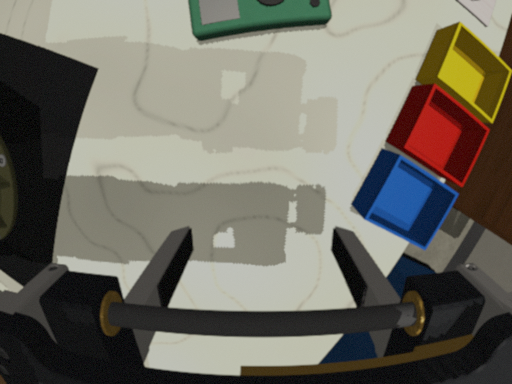

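Top view: module near (181,206), nest (259,180), knob (311,189), and the screwdriver near (190,257). I'll zoom in and measure.

```bash
cat > h.py <<'E'
import numpy as np, cv2
from station import get_obs, vision
from scipy.spatial.transform import Rotation as R
def ray(name,u,v,obs=None):
    ci=vision.camera_info(name);K=ci['camera_matrix']
    if name!='wrist':
        Rm=cv2.Rodrigues(ci['rvec'])[0];t=ci['tvec']
        d=np.linalg.inv(K)@[u,v,1]
        return -Rm.T@t, Rm.T@d
    x=(u-K[0,2])/K[0,0];y=(v-K[1,2])/K[1,1];th=np.hypot(x,y)
    d=np.array([x/th*np.sin(th),y/th*np.sin(th),np.cos(th)]) if th>0 else np.array([0,0,1.])
    M=ci['mount'];Rt=R.from_euler('xyz',obs['eef_rot']).as_matrix()
    return obs['ee_pos']+Rt@M[:3,3], Rt@M[:3,:3]@d
def atz(name,u,v,z,obs=None):
    o,d=ray(name,u,v,obs); return o+d*(z-o[2])/d[2]
def proj(name,p,obs=None):
    p=np.asarray(p,float);ci=vision.camera_info(name);K=ci['camera_matrix']
    if name!='wrist':
        q=cv2.Rodrigues(ci['rvec'])[0]@p+ci['tvec'];return (K@(q/q[2]))[:2]
    M=ci['mount'];Rt=R.from_euler('xyz',obs['eef_rot']).as_matrix()
    q=M[:3,:3].T@(Rt.T@(p-obs['ee_pos'])-M[:3,3])
    th=np.arctan2(np.hypot(q[0],q[1]),q[2]);n=q[:2]/np.hypot(q[0],q[1])
    return n*th*K[0,0]+K[:2,2]
def to_tool(p,rpy,obs):
    "shift mm and rotvec from current pose to world tcp p, rpy"
    R0=R.from_euler('xyz',obs['eef_rot']);
    return 1000*R0.inv().apply(np.asarray(p)-obs['ee_pos']), (R0.inv()*R.from_euler('xyz',rpy)).as_rotvec()
E
python3 - <<'E'
from h import *
im=cv2.imread('pics/top0.png')
cv2.imwrite('pics/topz.png',cv2.resize(im[145:225,160:345],None,fx=4.3,fy=4.3,interpolation=cv2.INTER_CUBIC))
im=cv2.imread('pics/scene0.png')
cv2.imwrite('pics/scenez.png',cv2.resize(im[165:245,180:350],None,fx=4.6,fy=4.6,interpolation=cv2.INTER_CUBIC))
for n,u,v,z in [('module',181,206,.085),('nest',259,180,.015),('knob',311,189,.084)]: print(n,atz('top',u,v,z))
E
```

```text
module [0.51011728 0.22122203 0.085     ]
nest [ 0.5995122 -0.0119621  0.015    ]
knob [ 0.57082233 -0.16819543  0.084     ]
```

View pics/topz.png

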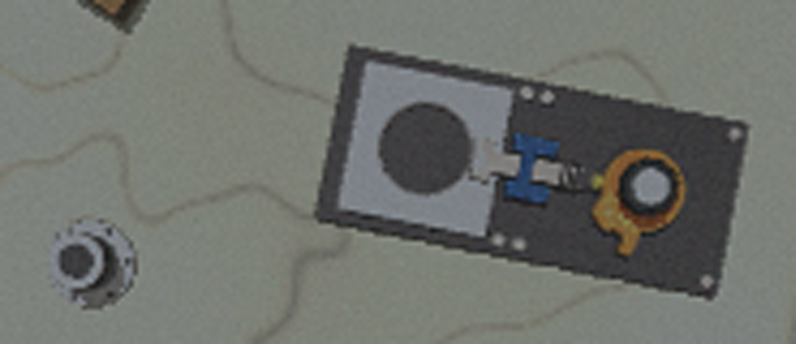

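View pics/scenez.png

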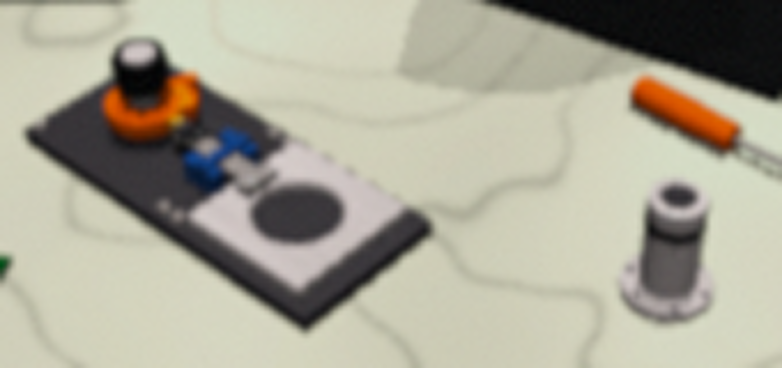

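Run:
```python
from h import *
T=lambda a,b:(160+(a+.5)/4.3-.5,145+(b+.5)/4.3-.5)
S=lambda a,b:(180+(a+.5)/4.6-.5,165+(b+.5)/4.6-.5)
c=[(350,45),(748,124),(715,297),(317,220)]
P=np.array([atz('top',*T(*p),.015)[:2] for p in c]);print(P,P.mean(0))
for i in range(4): print(np.linalg.norm(P[i]-P[(i+1)%4]))
y=(P[0]+P[3]-P[1]-P[2]);y/=np.linalg.norm(y);print('y axis',y,np.degrees(np.arctan2(y[1],y[0])))
m=P.mean(0);print('nest',m+.08*y,'knob',m-.08*y)
print('nest direct top',atz('top',*T(425,148),.025),'scene',atz('scene',*S(297,213),.025))
print('knob top',atz('top',*T(652,186),.084),'scene',atz('scene',*S(139,53),.084))
print('mod flange',atz('top',*T(94,263),.008),'top',atz('top',*T(78,261),.085))
print('scene flange',atz('scene',*S(667,288),.008),'top',atz('scene',*S(679,194),.085))
```

```text
[[ 0.67699461  0.04670644]
 [ 0.62603256 -0.24689499]
 [ 0.49850034 -0.22484856]
 [ 0.54776724  0.06758775]] [ 0.58732369 -0.08936234]
0.29799148897425093
0.12942377136930325
0.2965572882688893
0.13090355955016647
y axis [0.16858039 0.98568791] 80.29470988588547
nest [ 0.60081012 -0.01050731] knob [ 0.57383726 -0.16821737]
nest direct top [ 0.601721   -0.01002669  0.025     ] scene [ 0.60166632 -0.00940078  0.025     ]
knob top [ 0.57424424 -0.16886777  0.084     ] scene [ 0.57197489 -0.16784498  0.084     ]
mod flange [0.51252056 0.23053001 0.008     ] top [0.51193918 0.23100498 0.085     ]
scene flange [0.51618561 0.23542437 0.008     ] top [0.50769846 0.23169083 0.085     ]
```

Run:
```python
from h import *
o=get_obs(); print(to_tool([.585,-.10,.19],[np.pi,0,1.40],o))
```

```text
(array([ 482.99614224, -204.90876279,   -7.96792381]), array([-7.91508128e-04, -4.64005682e-04, -9.49197592e-01]))
```

Request:
{"api": "play_rows", "payload": {"moves": [{"claw":1,"linear":[483,-205,-8],"turn":[0,0,-0.949]},{"claw":1,"linear":[483,-205,-8],"turn":[0,0,-0.949]},{"claw":1,"linear":[483,-205,-8],"turn":[0,0,-0.949]},{"claw":1,"linear":[483,-205,-8],"turn":[0,0,-0.949]},{"claw":1,"linear":[483,-205,-8],"turn":[0,0,-0.949]},{"claw":1,"linear":[483,-205,-8],"turn":[0,0,-0.949]},{"claw":1,"linear":[483,-205,-8],"turn":[0,0,-0.949]},{"claw":1,"linear":[483,-205,-8],"turn":[0,0,-0.949]}]}}

```text
time_s: 1.15
ee_pos: [0.5697, -0.1168, 0.1896]
eef_rot: [-3.141, -0.001, 1.4]
force: [1.0, -0.7, -0.0]
grip_width: 0.0939
```

Request:
{"api": "play_rows", "payload": {"moves": [{"claw":1,"linear":[20,12,0],"turn":[0,0,0]},{"claw":1,"linear":[20,12,0],"turn":[0,0,0]},{"claw":1,"linear":[20,12,0],"turn":[0,0,0]}]}}

```text
time_s: 1.52
ee_pos: [0.5844, -0.0997, 0.1894]
eef_rot: [-3.14, -0.001, 1.399]
force: [-0.3, 0.1, -0.7]
grip_width: 0.0943
```

Run:
```python
from h import *
import pickle
o=get_obs(); im=vision.camera('wrist'); pickle.dump((o,im),open('w1.pkl','wb'))
print(o['ee_pos'],o['eef_rot'],o['joint_vel'])
cv2.imwrite('pics/w1.png',cv2.resize(im,(800,600),interpolation=cv2.INTER_CUBIC))
for n,p in dict(nest=[.6015,-.010,.025],knob=[.574,-.168,.084],mod=[.512,.231,.085]).items(): print(n,proj('wrist',p,o),proj('wrist',p,o)*1.5625)
```

```text
[ 0.58441054 -0.09972647  0.18940607] [-3.14049399e+00 -5.85130754e-04  1.39945403e+00] [-0.0128389  -0.00814534  0.00243384 -0.00037073 -0.00075256  0.00290621]
nest [263.43111028 103.61871333] [411.61110981 161.90423958]
knob [263.23449358 246.94436457] [411.30389622 385.85056965]
mod [151.40284183 -70.80460488] [ 236.56694037 -110.63219512]
```

View pics/w1.png

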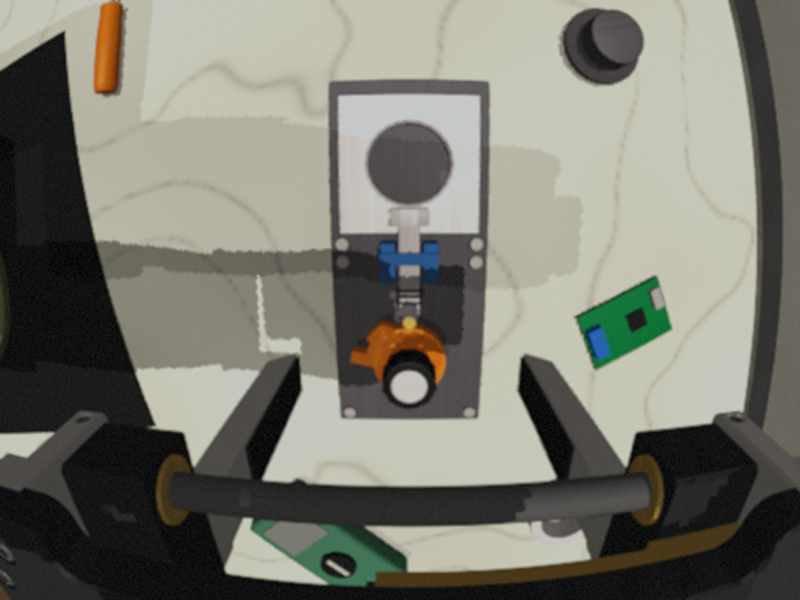

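Nest at (410,163) and knob top at (409,386), both within about 2 px of the top-camera prediction. I'll refine them and look at the cam.

Run:
```python
from h import *
import pickle
o,im=pickle.load(open('w1.pkl','rb'))
g=cv2.cvtColor(im,cv2.COLOR_BGR2GRAY)
m=(g[60:150,215:310]<140).astype(np.uint8)
n,l,s,c=cv2.connectedComponentsWithStats(m)
k=l[104-60,262-215];mm=(l==k).astype(np.uint8)
ct=max(cv2.findContours(mm,0,1)[0],key=len);print('hole',s[k],c[k]+[215,60])
# white knob top
sub=g[230:270,240:285];
e=cv2.fitEllipse(ct);cen=np.array(e[0])+[215,60];print(e,atz('wrist',*cen,.025,o))
w=(sub>170).astype(np.uint8);n,l,s,c=cv2.connectedComponentsWithStats(w);print(s,c+[240,230])
for r in range(1,n):
  if s[r,4]>80: print('knob',atz('wrist',*(c[r]+[240,230]),.084,o))
cv2.imwrite('pics/w1z.png',cv2.resize(im[195:285,205:325],None,fx=6.6,fy=6.6,interpolation=cv2.INTER_CUBIC))
```

```text
hole [  19   18   56   54 2290] [261.53930131 104.11528384]
((46.547035217285156, 44.12572479248047), (52.47279739379883, 53.79566192626953), 88.91817474365234) [ 0.59914232 -0.01022793  0.025     ]
[[   0    0   45   39 1425]
 [  11    8   22   19  330]
 [   0   39   45    1   45]] [[262.11578947 249.46315789]
 [261.5        247.        ]
 [262.         269.        ]]
knob [ 0.57202273 -0.16773295  0.084     ]
```

View pics/w1z.png

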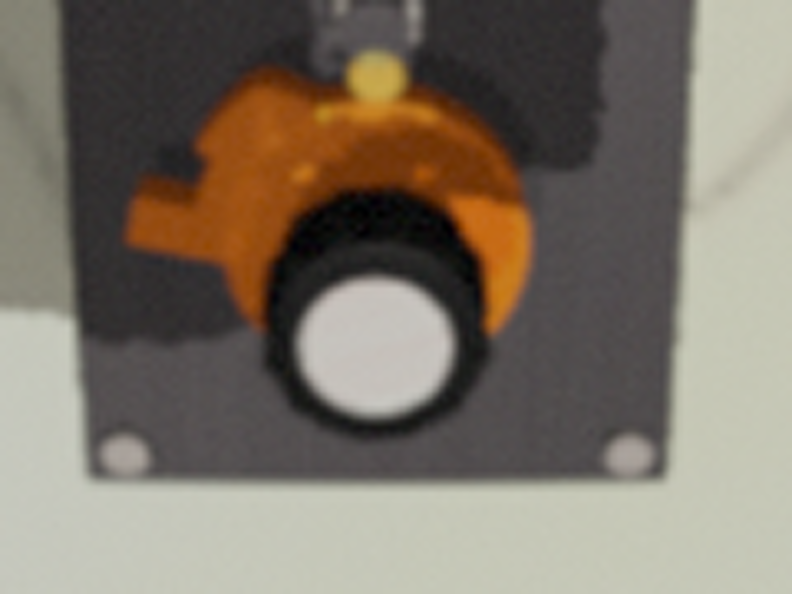

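Run:
```python
from h import *
o=get_obs(); print(to_tool([.497,.142,.19],[np.pi,0,1.40],o))
```

```text
(array([ 2.23496209e+02, -1.27463211e+02, -1.72979144e-01]), array([-0.00079816, -0.00057826, -0.00110088]))
```

Request:
{"api": "play_rows", "payload": {"moves": [{"claw":1,"linear":[223.5,-127.5,0],"turn":[0,0,0]},{"claw":1,"linear":[223.5,-127.5,0],"turn":[0,0,0]},{"claw":1,"linear":[223.5,-127.5,0],"turn":[0,0,0]},{"claw":1,"linear":[223.5,-127.5,0],"turn":[0,0,0]},{"claw":1,"linear":[223.5,-127.5,0],"turn":[0,0,0]},{"claw":1,"linear":[223.5,-127.5,0],"turn":[0,0,0]},{"claw":1,"linear":[223.5,-127.5,0],"turn":[0,0,0]}]}}

```text
time_s: 2.45
ee_pos: [0.4974, 0.1405, 0.1898]
eef_rot: [-3.141, -0.0, 1.397]
force: [0.6, -0.1, 0.7]
grip_width: 0.0937
```

Run:
```python
from h import *
import pickle
o=get_obs(); im=vision.camera('wrist'); pickle.dump((o,im),open('w2.pkl','wb'))
print(o['time_s'],o['ee_pos'],o['eef_rot'],o['joint_vel'])
cv2.imwrite('pics/w2.png',cv2.resize(im,(800,600),interpolation=cv2.INTER_CUBIC))
a=proj('wrist',[.512,.231,.085],o).astype(int);b=proj('wrist',[.512,.231,.008],o).astype(int);print(a,b,np.subtract(a,50))
cv2.imwrite('pics/w2z.png',cv2.resize(im[max(0,a[1]-50):a[1]+50,a[0]-50:a[0]+50],None,fx=6,fy=6,interpolation=cv2.INTER_CUBIC))
```

```text
2.45 [0.49744213 0.14052926 0.18980893] [-3.14088018e+00 -4.20038443e-04  1.39686920e+00] [ 0.00051639  0.00226834 -0.00080556  0.00266776 -0.00049562  0.00379328]
[260 102] [261 103] [210  52]
```

View pics/w2z.png

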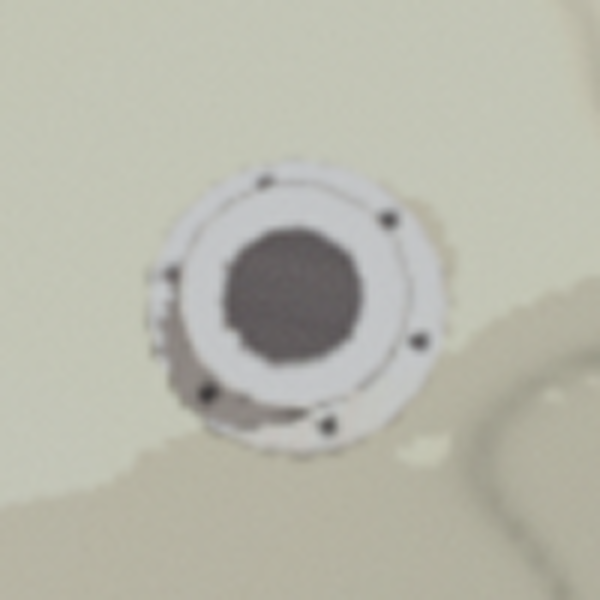

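View pics/w2.png

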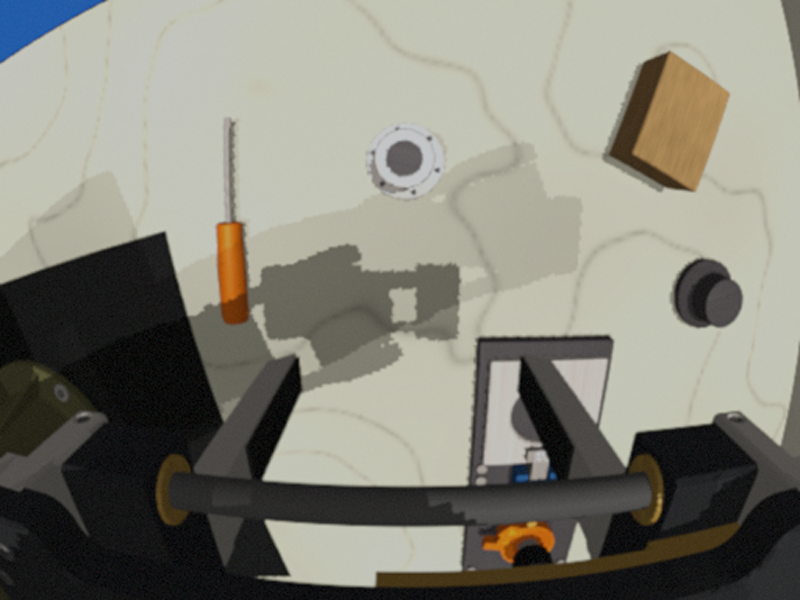

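Run:
```python
from h import *
import pickle
o,im=pickle.load(open('w2.pkl','rb'))
Z=lambda a,b:(210+(a+.5)/6-.5,52+(b+.5)/6-.5)
f=atz('wrist',*Z(297,307),.008,o);t=atz('wrist',*Z(293,295),.085,o);print(f,t)
g=cv2.cvtColor(im,cv2.COLOR_BGR2GRAY)
m=(g<130).astype(np.uint8);n,l,s,c=cv2.connectedComponentsWithStats(m);k=l[101,258];print(s[k],c[k],atz('wrist',*c[k],.085,o))
o=get_obs(); print(o['ee_pos'])
p=[.511,.230]
for z in (.19,.0355): print(z,to_tool([*p,z],[np.pi,0,1.40],o))
```

```text
[0.50969765 0.23254279 0.008     ] [0.50990566 0.23291198 0.085     ]
[247  90  23  22 395] [258.3443038  100.85063291] [0.50981535 0.23282253 0.085     ]
[0.49742605 0.14059579 0.18976432]
0.19 (array([90.40431699, -2.10737954, -0.19612027]), array([-0.00083358, -0.0004195 , -0.00318408]))
0.0355 (array([ 90.33971007,  -1.9784885 , 154.30381246]), array([-0.00083358, -0.0004195 , -0.00318408]))
```

Request:
{"api": "play_rows", "payload": {"moves": [{"claw":1,"linear":[62,-2,0],"turn":[0,0,-0.003]},{"claw":1,"linear":[92.4,-2.4,20],"turn":[0,0,-0.003]},{"claw":1,"linear":[92.4,-2.4,80],"turn":[0,0,-0.003]},{"claw":1,"linear":[92.4,-2.4,130],"turn":[0,0,-0.003]},{"claw":1,"linear":[92.4,-2.4,154.3],"turn":[0,0,-0.003]},{"claw":1,"linear":[92.4,-2.4,154.3],"turn":[0,0,-0.003]},{"claw":1,"linear":[92.4,-2.4,154.3],"turn":[0,0,-0.003]}]}}

```text
time_s: 3.38
ee_pos: [0.5119, 0.2318, 0.0368]
eef_rot: [3.141, -0.001, 1.399]
force: [0.1, -0.8, -0.3]
grip_width: 0.0944
```

Request:
{"api": "play_rows", "payload": {"moves": [{"claw":0.3,"linear":[0,0,0],"turn":[0,0,0]},{"claw":0.3,"linear":[0,0,0],"turn":[0,0,0]},{"claw":0.3,"linear":[0,0,0],"turn":[0,0,0]},{"claw":0.3,"linear":[0,0,0],"turn":[0,0,0]},{"claw":0.3,"linear":[0,0,0],"turn":[0,0,0]},{"claw":0.3,"linear":[0,0,0],"turn":[0,0,0]}], "force": 40}}

```text
time_s: 4.12
ee_pos: [0.5116, 0.2319, 0.0367]
eef_rot: [-3.141, -0.001, 1.399]
force: [-2.0, 0.1, -0.2]
grip_width: 0.0393
```

Run:
```python
from h import *
import pickle
o=get_obs(); im=vision.camera('wrist'); pickle.dump((o,im),open('w3.pkl','wb'))
print(o['time_s'],o['ee_pos'],o['eef_rot'],o['force'],o['moment'],o['grip_width'])
cv2.imwrite('pics/w3.png',cv2.resize(im,(800,600),interpolation=cv2.INTER_CUBIC))
```

```text
4.125 [0.51157656 0.23187407 0.03671099] [-3.14145691e+00 -1.10081326e-03  1.39892483e+00] [-1.98715034  0.07495179 -0.18497334] [0.02039342 0.09102607 0.00147159] 0.03930565171277672
```

View pics/w3.png

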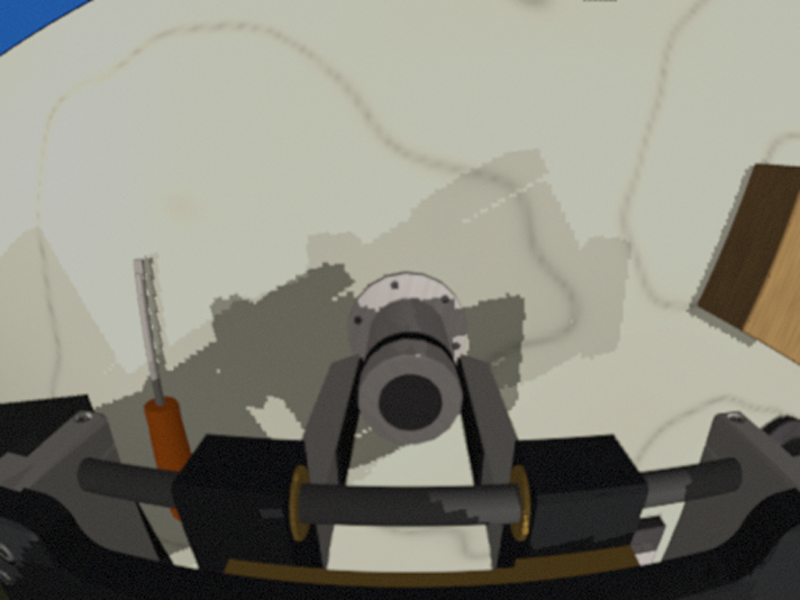

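Run:
```python
from h import *
import pickle
o,im=pickle.load(open('w3.pkl','rb'))
g=cv2.cvtColor(im,cv2.COLOR_BGR2GRAY)
cv2.imwrite('pics/w3z.png',cv2.resize(im[165:295,205:320],None,fx=4.6,fy=4.6,interpolation=cv2.INTER_CUBIC))
Z=lambda a,b:((a+.5)/1.5625-.5,(b+.5)/1.5625-.5)
R0=R.from_euler('xyz',o['eef_rot'])
for n,(u,v,z) in dict(hole=(410,402,.085),top=(410,395,.085)).items():
    p=atz('wrist',*Z(u,v),z,o); print(n,p,1000*R0.inv().apply(p-o['ee_pos']))
```

```text
hole [0.51196155 0.23283572 0.085     ] [  1.06648674   0.20829896 -48.28789357]
top [0.51246708 0.23576366 0.085     ] [  4.03774059   0.20562926 -48.28462241]
```

View pics/w3z.png

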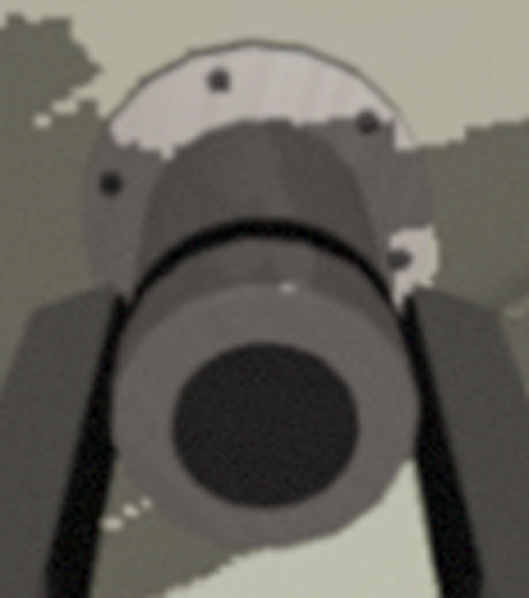

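Run:
```python
from h import *
o=get_obs()
for z in (.107,.067): print(z,to_tool([.6011,-.0114,z],[np.pi,0,1.40],o))
```

```text
0.107 (array([-224.29177746,  129.75667446,  -70.56882146]), array([-2.81589670e-06, -1.11003933e-03, -1.05448965e-03]))
0.067 (array([-224.33617896,  129.75681051,  -30.5688461 ]), array([-2.81589670e-06, -1.11003933e-03, -1.05448965e-03]))
```

Request:
{"api": "play_rows", "payload": {"moves": [{"claw":0.3,"linear":[0,0,-25],"turn":[0,0,0]},{"claw":0.3,"linear":[0,0,-55],"turn":[0,0,0]},{"claw":0.3,"linear":[0,0,-70],"turn":[0,0,0]},{"claw":0.3,"linear":[0,0,-70],"turn":[0,0,0]}]}}

```text
time_s: 4.68
ee_pos: [0.5118, 0.2318, 0.1069]
eef_rot: [3.141, -0.002, 1.399]
force: [-0.2, -0.1, -5.0]
grip_width: 0.0395
```

Request:
{"api": "play_rows", "payload": {"moves": [{"claw":0.3,"linear":[-40,23,0],"turn":[0,0,0]},{"claw":0.3,"linear":[-85,49,0],"turn":[0,0,0]},{"claw":0.3,"linear":[-130,75,0],"turn":[0,0,0]},{"claw":0.3,"linear":[-175,101,0],"turn":[0,0,0]},{"claw":0.3,"linear":[-208,120,0],"turn":[0,-0.001,-0.001]},{"claw":0.3,"linear":[-224.3,129.8,0],"turn":[0,-0.001,-0.001]},{"claw":0.3,"linear":[-224.3,129.8,0],"turn":[0,-0.001,-0.001]},{"claw":0.3,"linear":[-224.3,129.8,0],"turn":[0,-0.001,-0.001]}]}}

```text
time_s: 5.68
ee_pos: [0.6009, -0.0102, 0.1061]
eef_rot: [-3.141, -0.001, 1.401]
force: [0.2, -0.1, -4.2]
grip_width: 0.0395
```

Run:
```python
from h import *
import pickle
o=get_obs(); im=vision.camera('wrist'); pickle.dump((o,im),open('w4.pkl','wb'))
print(o['time_s'],o['ee_pos'],o['eef_rot'],o['force'],o['moment'],o['grip_width'])
cv2.imwrite('pics/w4.png',cv2.resize(im,(800,600),interpolation=cv2.INTER_CUBIC))
print(to_tool([.6011,-.0114,.067],[np.pi,0,1.40],o))
```

```text
5.675 [ 0.60091546 -0.01022697  0.1061404 ] [-3.14146192e+00 -6.68552982e-04  1.40089000e+00] [ 0.21207853 -0.14553431 -4.21714007] [ 0.03378876 -0.02457805  0.04516528] 0.039490214379650466
(array([-1.15110518,  0.38534831, 39.13958639]), array([-0.00013103, -0.00066849,  0.00089004]))
```

View pics/w4.png

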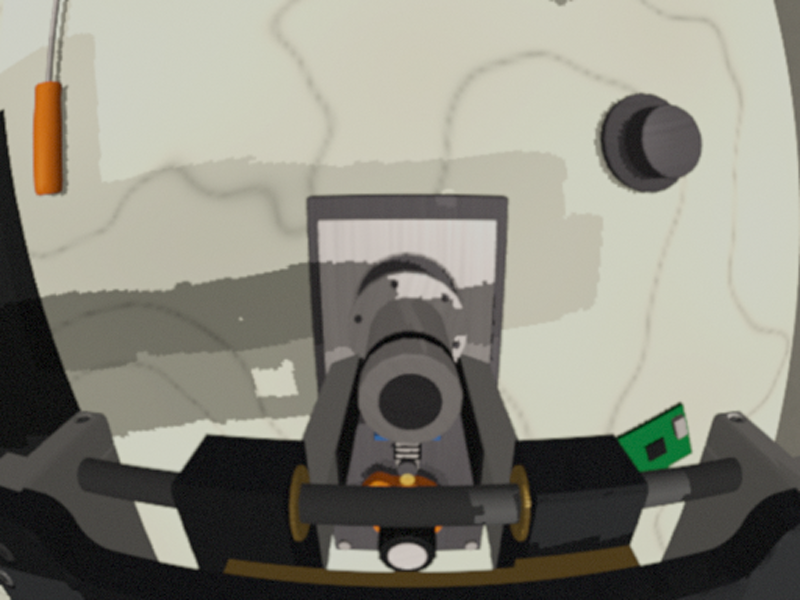

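Request:
{"api": "play_rows", "payload": {"moves": [{"claw":0.3,"linear":[-1.2,0.4,20],"turn":[0,-0.001,0.001]},{"claw":0.3,"linear":[-1.2,0.4,39],"turn":[0,-0.001,0.001]},{"claw":0.3,"linear":[-1.2,0.4,39],"turn":[0,-0.001,0.001]},{"claw":0.3,"linear":[-1.2,0.4,39],"turn":[0,-0.001,0.001]}]}}

```text
time_s: 6.22
ee_pos: [0.6015, -0.0112, 0.0679]
eef_rot: [3.141, 0.0, 1.401]
force: [0.8, 0.2, -4.1]
grip_width: 0.0396
```

Run:
```python
from h import *
import pickle
o=get_obs(); im=vision.camera('wrist'); pickle.dump((o,im),open('w5.pkl','wb'))
print(o['time_s'],o['ee_pos'],o['eef_rot'],o['force'],o['moment'],o['grip_width'])
cv2.imwrite('pics/w5z.png',cv2.resize(im[120:300,180:345],None,fx=3.3,fy=3.3,interpolation=cv2.INTER_CUBIC))
im=vision.camera('scene');cv2.imwrite('pics/s5z.png',cv2.resize(im[120:245,180:310],None,fx=4.6,fy=4.6,interpolation=cv2.INTER_CUBIC))
```

```text
6.225 [ 0.60145297 -0.01115237  0.06789665] [3.14078896e+00 2.88990597e-04 1.40050006e+00] [ 0.78652302  0.16463917 -4.11277138] [-0.05993669 -0.07332489  0.02359436] 0.0395776752660472
```

View pics/w5z.png

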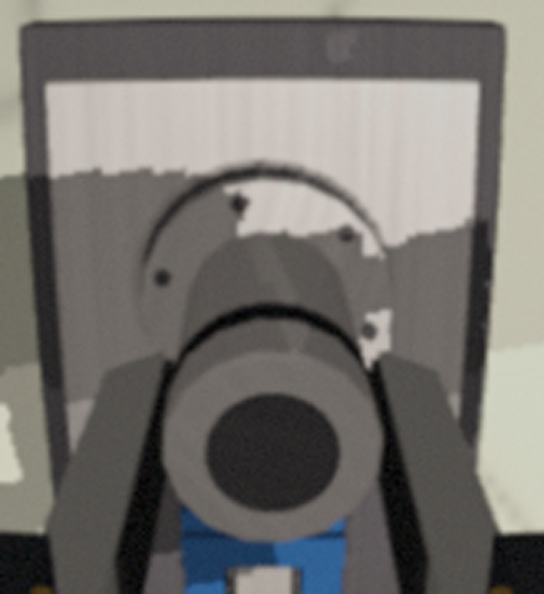

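View pics/s5z.png

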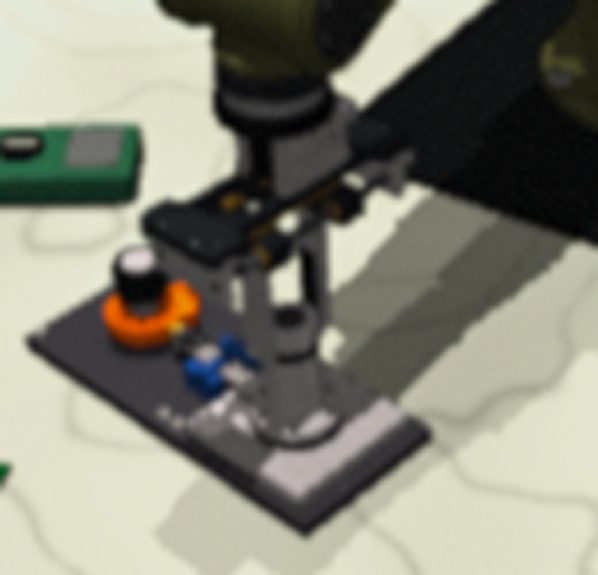

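Request:
{"api": "play_rows", "payload": {"moves": [{"claw":0.3,"linear":[0,0,4],"turn":[0,0,0]},{"claw":0.3,"linear":[0,0,7],"turn":[0,0,0]},{"claw":0.3,"linear":[0,0,9],"turn":[0,0,0]},{"claw":0.3,"linear":[0,0,9],"turn":[0,0,0]}]}}

```text
time_s: 6.82
ee_pos: [0.6013, -0.0113, 0.0588]
eef_rot: [3.141, 0.0, 1.4]
force: [-1.9, 0.2, -5.7]
grip_width: 0.0396
```

Request:
{"api": "play_rows", "payload": {"moves": [{"claw":0.3,"linear":[0,0,2],"turn":[0,0,0]},{"claw":0.3,"linear":[0,0,4],"turn":[0,0,0]},{"claw":0.3,"linear":[0,0,4],"turn":[0,0,0]}]}}

```text
time_s: 7.2
ee_pos: [0.6012, -0.0113, 0.0545]
eef_rot: [3.141, 0.0, 1.4]
force: [-0.3, 0.2, -5.8]
grip_width: 0.0398
```

Request:
{"api": "play_rows", "payload": {"moves": [{"claw":0.3,"linear":[0,0,1.5],"turn":[0,0,0]},{"claw":0.3,"linear":[0,0,2.5],"turn":[0,0,0]},{"claw":0.3,"linear":[0,0,3],"turn":[0,0,0]},{"claw":0.3,"linear":[0,0,3.4],"turn":[0,0,0]}]}}

```text
time_s: 7.7
ee_pos: [0.6013, -0.0113, 0.0516]
eef_rot: [3.141, 0.0, 1.4]
force: [-6.4, 0.4, 6.4]
grip_width: 0.0396
```

Request:
{"api": "play_rows", "payload": {"moves": [{"claw":0.6,"linear":[0,0,0],"turn":[0,0,0]},{"claw":1,"linear":[0,0,0],"turn":[0,0,0]},{"claw":1,"linear":[0,0,0],"turn":[0,0,0]},{"claw":1,"linear":[0,0,0],"turn":[0,0,0]},{"claw":1,"linear":[0,0,-40],"turn":[0,0,0]},{"claw":1,"linear":[0,0,-90],"turn":[0,0,0]},{"claw":1,"linear":[0,0,-120],"turn":[0,0,0]}]}}

```text
time_s: 8.57
ee_pos: [0.6018, -0.0113, 0.1743]
eef_rot: [3.138, -0.0, 1.4]
force: [0.5, 0.3, 0.1]
grip_width: 0.0937
```

Run:
```python
from h import *
o=get_obs()
print(o['qpos'],to_tool([.574,-.168,.19],[np.pi,0,2.1],o))
```

```text
[-7.94062674e-02  4.19971632e-01  1.37751273e+00 -2.91439645e-04
  1.34087300e+00  9.11285686e-02] (array([-159.18626965,   -0.72920231,  -15.73044473]), array([ 0.00311818,  0.00112503, -0.69967192]))
```

Request:
{"api": "play_rows", "payload": {"moves": [{"claw":1,"linear":[-50,-0.7,-15.7],"turn":[0.003,0,-0.15]},{"claw":1,"linear":[-100,-0.7,-15.7],"turn":[0.003,0,-0.33]},{"claw":1,"linear":[-145,-0.7,-15.7],"turn":[0.003,0,-0.5]},{"claw":1,"linear":[-159.2,-0.7,-15.7],"turn":[0.003,0,-0.66]},{"claw":1,"linear":[-159.2,-0.7,-15.7],"turn":[0.003,0,-0.7]},{"claw":1,"linear":[-159.2,-0.7,-15.7],"turn":[0.003,0,-0.7]},{"claw":1,"linear":[-159.2,-0.7,-15.7],"turn":[0.003,0,-0.7]}]}}

```text
time_s: 9.45
ee_pos: [0.5741, -0.1678, 0.19]
eef_rot: [-3.141, 0.001, 2.1]
force: [1.0, 0.5, -0.0]
grip_width: 0.0936
```

Run:
```python
from h import *
import pickle
o=get_obs(); im=vision.camera('wrist'); pickle.dump((o,im),open('w6.pkl','wb'))
print(o['time_s'],o['ee_pos'],o['eef_rot'],o['force'],o['moment'])
cv2.imwrite('pics/w6z.png',cv2.resize(im[60:350,110:400],None,fx=2.05,fy=2.05,interpolation=cv2.INTER_CUBIC))
im=vision.camera('scene');cv2.imwrite('pics/s6z.png',cv2.resize(im[140:245,180:310],None,fx=5.5,fy=5.5,interpolation=cv2.INTER_CUBIC))
im=vision.camera('top');cv2.imwrite('pics/t6z.png',cv2.resize(im[145:225,225:345],None,fx=6,fy=6,interpolation=cv2.INTER_CUBIC))
```

```text
9.45 [ 0.57410034 -0.16781658  0.18999139] [-3.14136364e+00  1.13946598e-03  2.09953556e+00] [ 1.03054039  0.54079806 -0.04273065] [-0.01507823 -0.13646834  0.02245773]
```

View pics/w6z.png

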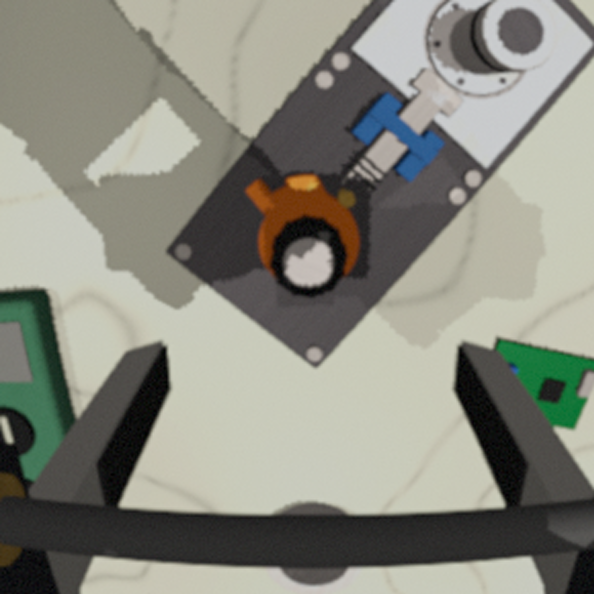

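View pics/s6z.png

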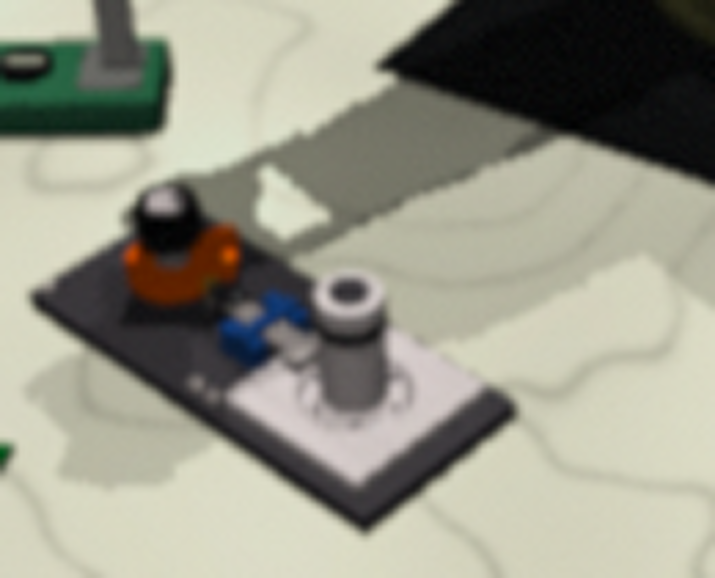

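View pics/t6z.png

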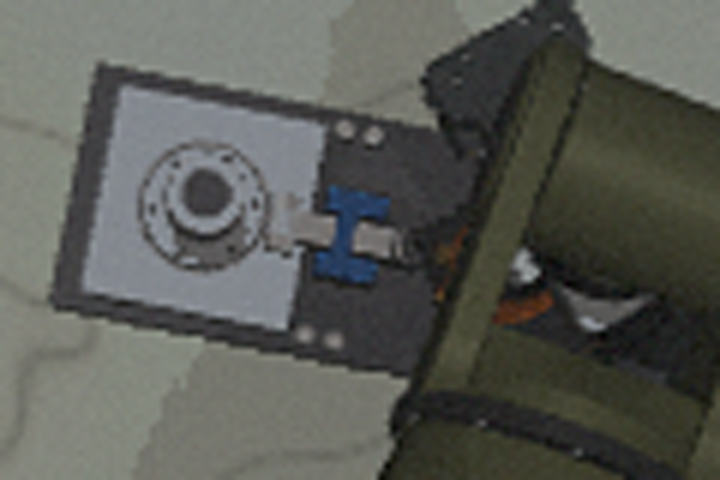

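Run:
```python
from h import *
import pickle
o,im=pickle.load(open('w6.pkl','rb'))
Z=lambda a,b:(110+(a+.5)/2.05-.5,60+(b+.5)/2.05-.5)
k=atz('wrist',*Z(308,262),.084,o);print('knob',k)
Rm=R.from_euler('xyz',o['eef_rot']);print(1000*Rm.inv().apply(k-o['ee_pos']))
c=np.array(proj('wrist',[.574,-.168,.040],o));print('axis at cam', (c-[110,60])*2.05)
x0,y0=int(c[0])-50,int(c[1])-60
cv2.imwrite('pics/w6c.png',cv2.resize(im[y0:y0+100,x0:x0+100],None,fx=6,fy=6,interpolation=cv2.INTER_CUBIC));print(x0,y0)
# w1 analysis
o1,_=pickle.load(open('w1.pkl','rb'))
W=lambda a,b:(205+(a+.5)/6.6-.5,195+(b+.5)/6.6-.5)
for n,a,b,z in [('roller',377,75,.039),('notchbottom',205,160,.04),('wall root',150,180,.04),('crest edge',215,125,.04),('crest top',270,72,.04),('tab tip',128,240,.04)]:
    p=atz('wrist',*W(a,b),z,o1)[:2]+[.002,0]-[.574,-.168]; print(n,1000*np.hypot(*p),np.arctan2(p[1],p[0]))
```

```text
knob [ 0.57183013 -0.16768629  0.084     ]
[  1.37846723  -1.87020141 105.99031958]
axis at cam [310.89806575 244.31534266]
211 119
roller 35.091852189311396 1.3899569175522977
notchbottom 37.397057198623266 2.4648183011099576
wall root 45.70427940418577 2.6615679977504803
crest edge 39.69158409226253 2.2795893490652133
crest top 41.11784188754563 1.9041913279488787
tab tip 48.42344874327581 2.9459530828353895
```

View pics/w6c.png

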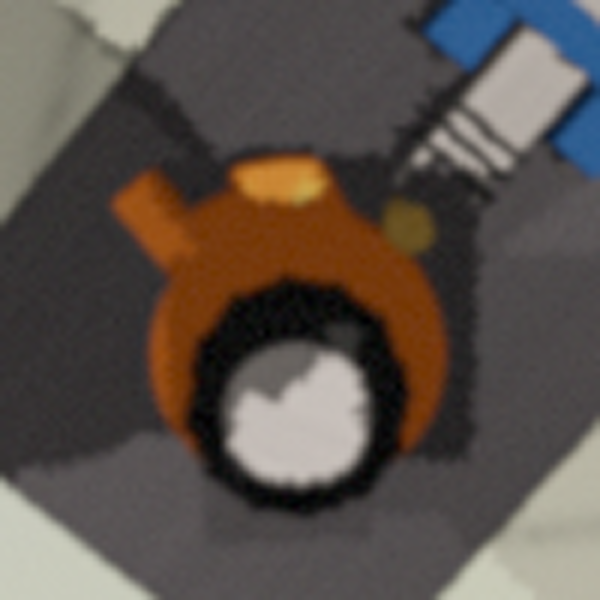

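Run:
```python
from h import *
o=get_obs()
print(to_tool([.5738,-.1675,.051],[np.pi,0,2.1],o),o['moment'],o['force'])
```

```text
(array([ 5.72873081e-01, -8.10382078e-02,  1.39004409e+02]), array([-0.00023537,  0.00115612,  0.00018256])) [-0.03585842 -0.08523772  0.01079249] [ 0.22934501  0.16131073 -0.58698719]
```

Request:
{"api": "play_rows", "payload": {"moves": [{"claw":1,"linear":[0.6,-0.1,50],"turn":[0,0.001,0]},{"claw":1,"linear":[0.6,-0.1,100],"turn":[0,0.001,0]},{"claw":1,"linear":[0.6,-0.1,130],"turn":[0,0.001,0]},{"claw":1,"linear":[0.6,-0.1,139],"turn":[0,0.001,0]},{"claw":1,"linear":[0.6,-0.1,139],"turn":[0,0.001,0]}]}}

```text
time_s: 10.22
ee_pos: [0.574, -0.1675, 0.0516]
eef_rot: [-3.142, 0.0, 2.1]
force: [0.4, 1.2, 0.5]
grip_width: 0.0943
```

Request:
{"api": "play_rows", "payload": {"moves": [{"claw":0.3,"linear":[0,0,0],"turn":[0,0,0]},{"claw":0.3,"linear":[0,0,0],"turn":[0,0,0]},{"claw":0.3,"linear":[0,0,0],"turn":[0,0,0]},{"claw":0.3,"linear":[0,0,0],"turn":[0,0,0]},{"claw":0.3,"linear":[0,0,0],"turn":[0,0,0]}], "force": 40}}

```text
time_s: 10.85
ee_pos: [0.574, -0.1675, 0.0516]
eef_rot: [3.142, 0.0, 2.1]
force: [-0.7, 0.5, 0.0]
grip_width: 0.0474
```

Run:
```python
from h import *
import pickle
o=get_obs(); im=vision.camera('wrist'); pickle.dump((o,im),open('w7.pkl','wb'))
Rm=R.from_euler('xyz',o['eef_rot'])
print(o['time_s'],o['ee_pos'],o['eef_rot'],o['grip_width'],'F tool',Rm.inv().apply(o['force']),'M tool',Rm.inv().apply(o['moment']))
cv2.imwrite('pics/w7z.png',cv2.resize(im[100:330,130:390],None,fx=2.5,fy=2.5,interpolation=cv2.INTER_CUBIC))
```

```text
10.85 [ 0.57405    -0.1675096   0.05158576] [3.14158293e+00 4.40561253e-04 2.10015333e+00] 0.04740924954549714 F tool [ 0.79289941 -0.34258395 -0.0253223 ] M tool [-0.06216966 -0.14020317 -0.02805425]
```

View pics/w7z.png

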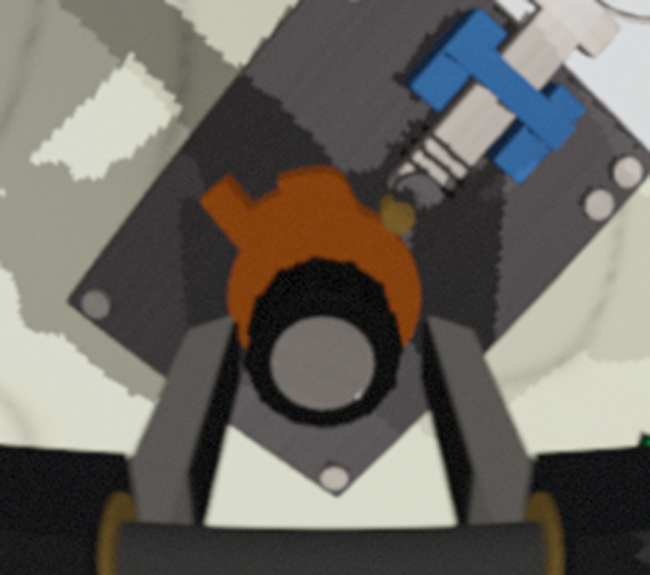

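Request:
{"api": "play_rows", "payload": {"moves": [{"claw":0.3,"linear":[0,0,0],"turn":[0,0,0]},{"claw":0.3,"linear":[0,0,0],"turn":[0,0,0]},{"claw":0.3,"linear":[0,0,0],"turn":[0,0,0]}]}}

```text
time_s: 11.28
ee_pos: [0.5725, -0.1684, 0.0515]
eef_rot: [-3.138, -0.001, 2.1]
force: [-11.2, -5.5, 5.7]
grip_width: 0.0388
```

```bash
cat >> h.py <<'E'
def st(name=None):
    o=get_obs();Rm=R.from_euler('xyz',o['eef_rot'])
    print('t',o['time_s'],o['ee_pos'].round(4),'yaw',o['eef_rot'][2].round(4),'w',o['grip_width'].round(4),'F tool',Rm.inv().apply(o['force']).round(2),'M tool',Rm.inv().apply(o['moment']).round(3))
    if name:
        im=vision.camera('wrist'); import pickle; pickle.dump((o,im),open(name+'.pkl','wb'))
        K=proj('wrist',[.574,-.168,.04],o); print('axis px',K)
        cv2.imwrite(f'pics/{name}.png',cv2.resize(im[100:330,130:390],None,fx=2.5,fy=2.5,interpolation=cv2.INTER_CUBIC))
    return o
E
python3 - <<'E'
from h import *
for i in range(1): st()
E
```

```text
Traceback (most recent call last):
  File "h.py", line 30, in st
    print('t',o['time_s'],o['ee_pos'].round(4),'yaw',o['eef_rot'][2].round(4),'w',o['grip_width'].round(4),'F tool',Rm.inv().apply(o['force']).round(2),'M tool',Rm.inv().apply(o['moment']).round(3))
                                                                                  ^^^^^^^^^^^^^^^^^^^^^
AttributeError: 'float' object has no attribute 'round'
```

Request:
{"api": "play_rows", "payload": {"moves": [{"claw":0.55,"linear":[0,0,0],"turn":[0,0,0]},{"claw":0.55,"linear":[1,-0.3,0],"turn":[0.003,0,0]},{"claw":0.55,"linear":[1,-0.3,0],"turn":[0.003,0,0]},{"claw":0.3,"linear":[1,-0.3,0],"turn":[0.003,0,0]},{"claw":0.3,"linear":[1,-0.3,0],"turn":[0.003,0,0]},{"claw":0.3,"linear":[1,-0.3,0],"turn":[0.003,0,0]},{"claw":0.3,"linear":[1,-0.3,0],"turn":[0.003,0,0]}]}}

```text
time_s: 12.15
ee_pos: [0.5717, -0.1677, 0.0514]
eef_rot: [-3.135, -0.001, 2.1]
force: [-1.8, -0.4, -0.0]
grip_width: 0.0389
```

```bash
sed -i "s/o\['grip_width'\].round(4)/round(float(o['grip_width']),4)/" h.py
python3 -c "
from h import *
st()"
```

```text
t 12.15 [ 0.5717 -0.1677  0.0514] yaw 2.0998 w 0.0389 F tool [ 0.59 -1.73  0.02] M tool [ 0.185  0.057 -0.039]
```

Request:
{"api": "play_rows", "payload": {"moves": [{"claw":0.3,"linear":[0,0,0],"turn":[-0.006,0,0.06]},{"claw":0.3,"linear":[0,0,0],"turn":[-0.006,0,0.12]},{"claw":0.3,"linear":[0,0,0],"turn":[-0.006,0,0.16]},{"claw":0.3,"linear":[0,0,0],"turn":[-0.006,0,0.2]}]}}

```text
time_s: 12.65
ee_pos: [0.5718, -0.1676, 0.0515]
eef_rot: [-3.141, 0.0, 1.899]
force: [0.7, -0.3, 0.5]
grip_width: 0.0388
```

```bash
python3 -c "
from h import *
st('k1')"
```

```text
t 12.65 [ 0.5718 -0.1676  0.0515] yaw 1.8988 w 0.0388 F tool [-0.53  0.59 -0.53] M tool [ 0.07  -0.067 -0.099]
axis px [264.22598758 222.53810932]
```

View pics/k1.png

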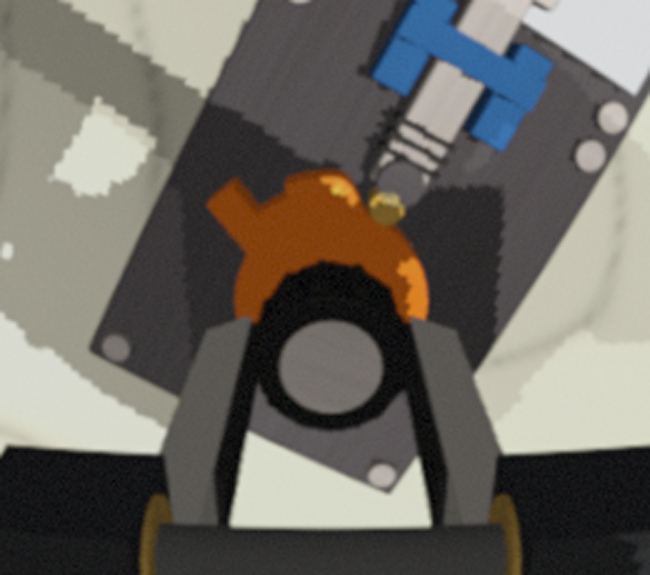

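Request:
{"api": "play_rows", "payload": {"moves": [{"claw":0.3,"linear":[0,0,0],"turn":[0,0,0.05]},{"claw":0.3,"linear":[0,0,0],"turn":[0,0,0.1]},{"claw":0.3,"linear":[0,0,0],"turn":[0,0,0.15]}]}}

```text
time_s: 13.08
ee_pos: [0.5718, -0.1676, 0.0515]
eef_rot: [-3.141, 0.0, 1.746]
force: [0.3, -0.4, 0.4]
grip_width: 0.0389
```

```bash
python3 -c "
from h import *
st('k2')"
```

```text
t 13.075 [ 0.5718 -0.1676  0.0515] yaw 1.7462 w 0.0389 F tool [-0.4   0.24 -0.36] M tool [ 0.17  -0.022 -0.253]
axis px [264.41633181 222.20079628]
```

View pics/k2.png

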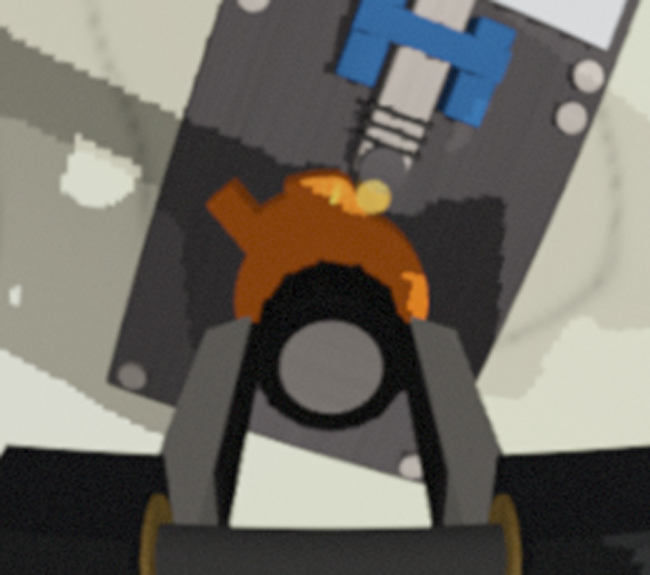

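Run:
```python
from h import *
import pickle
o,im=pickle.load(open('k2.pkl','rb'))
Z=lambda a,b:(130+(a+.5)/2.5-.5,100+(b+.5)/2.5-.5)
c=np.array([.5718,-.1676])
for n,a,b,z in [('roller',372,196,.038),('crestR',335,172,.04),('crestL',285,180,.04),('notch R',260,210,.04),('notch L',250,222,.04),('wall top',236,178,.04),('tab',208,202,.04),('rise foot',395,210,.04)]:
    p=atz('wrist',*Z(a,b),z,o)[:2]-c; print(n,(1000*np.hypot(*p)).round(1),np.arctan2(p[1],p[0]).round(3))
cv2.imwrite('pics/k2c.png',cv2.resize(im[155:240,200:310],None,fx=7,fy=7,interpolation=cv2.INTER_CUBIC))
```

```text
roller 35.9 1.391
crestR 41.3 1.711
crestL 41.1 2.073
notch R 36.4 2.355
notch L 35.4 2.486
wall top 48.3 2.356
tab 48.7 2.59
rise foot 35.6 1.173
```

View pics/k2c.png

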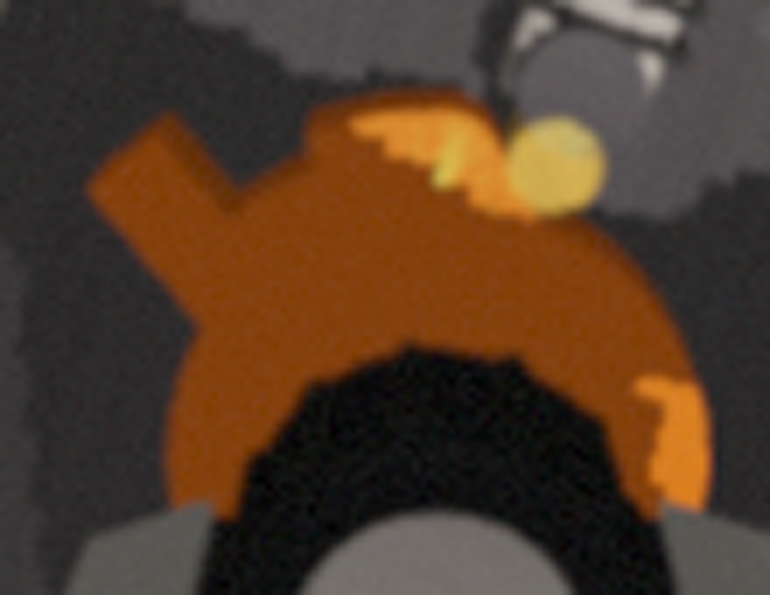

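Request:
{"api": "play_rows", "payload": {"moves": [{"claw":0.3,"linear":[0,0,0],"turn":[0,0,0.08]},{"claw":0.3,"linear":[0,0,0],"turn":[0,0,0.16]},{"claw":0.3,"linear":[0,0,0],"turn":[0,0,0.24]},{"claw":0.3,"linear":[0,0,0],"turn":[0,0,0.32]},{"claw":0.3,"linear":[0,0,0],"turn":[0,0,0.4]},{"claw":0.3,"linear":[0,0,0],"turn":[0,0,0.48]}]}}

```text
time_s: 13.88
ee_pos: [0.5721, -0.1676, 0.0515]
eef_rot: [3.141, 0.0, 1.263]
force: [2.9, -0.1, -0.5]
grip_width: 0.0387
```

```bash
python3 -c "
from h import *
st('k3')"
```

```text
t 13.875 [ 0.5721 -0.1676  0.0515] yaw 1.2627 w 0.0387 F tool [0.75 2.82 0.54] M tool [-0.244  0.021 -0.15 ]
axis px [264.44755651 220.99531225]
```

View pics/k3.png

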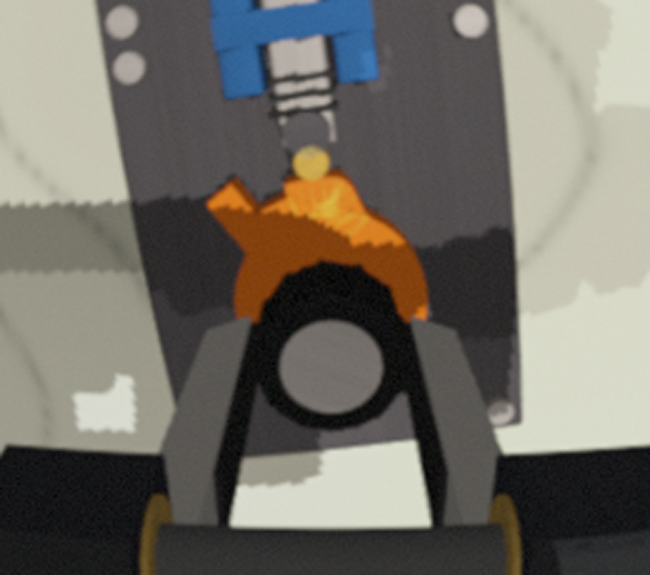

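Request:
{"api": "play_rows", "payload": {"moves": [{"claw":0.3,"linear":[0,0,0],"turn":[0,0,0.05]},{"claw":0.3,"linear":[0,0,0],"turn":[0,0,0.1]},{"claw":0.3,"linear":[0,0,0],"turn":[0,0,0.12]}]}}

```text
time_s: 14.3
ee_pos: [0.5722, -0.1676, 0.0515]
eef_rot: [3.141, 0.0, 1.14]
force: [1.0, -0.1, -1.2]
grip_width: 0.0389
```

```bash
python3 -c "
from h import *
st('k4')"
```

```text
t 14.3 [ 0.5722 -0.1676  0.0515] yaw 1.1398 w 0.0389 F tool [0.33 0.98 1.24] M tool [-0.03  -0.009 -0.096]
axis px [264.32667601 220.73447361]
```

View pics/k4.png

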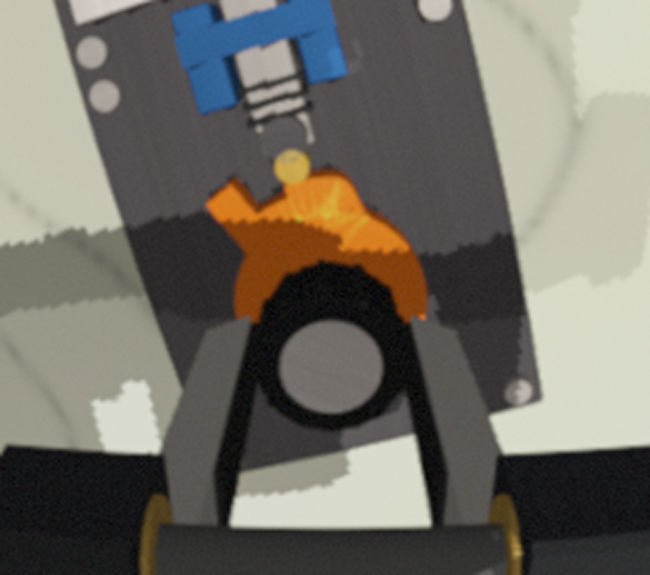

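Total turn is 0.96 rad and the roller is at the crest's end, (291,166). I'll take small steps from here.

Request:
{"api": "play_rows", "payload": {"moves": [{"claw":0.3,"linear":[0,0,0],"turn":[0,0,0.03]},{"claw":0.3,"linear":[0,0,0],"turn":[0,0,0.06]},{"claw":0.3,"linear":[0,0,0],"turn":[0,0,0.06]}]}}

```text
time_s: 14.72
ee_pos: [0.5723, -0.1677, 0.0515]
eef_rot: [3.141, 0.0, 1.078]
force: [1.7, -1.1, -0.9]
grip_width: 0.0387
```

```bash
python3 -c "
from h import *
st('k5')"
```

```text
t 14.725 [ 0.5723 -0.1677  0.0515] yaw 1.0783 w 0.0387 F tool [-0.15  1.97  0.92] M tool [-0.133  0.063  0.091]
axis px [264.21908613 220.54785652]
```

View pics/k5.png

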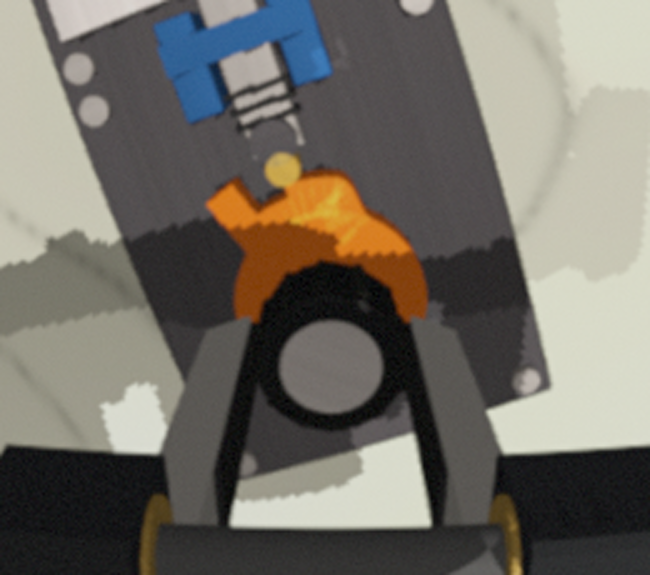

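Request:
{"api": "play_rows", "payload": {"moves": [{"claw":0.3,"linear":[0,0,0],"turn":[0,0,0.02]},{"claw":0.3,"linear":[0,0,0],"turn":[0,0,0.05]},{"claw":0.3,"linear":[0,0,0],"turn":[0,0,0.05]}]}}

```text
time_s: 15.15
ee_pos: [0.5723, -0.1676, 0.0515]
eef_rot: [3.141, -0.0, 1.028]
force: [2.5, -1.1, -0.7]
grip_width: 0.0387
```

```bash
python3 -c "
from h import *
st('k6')"
```

```text
t 15.15 [ 0.5723 -0.1676  0.0515] yaw 1.028 w 0.0387 F tool [0.34 2.69 0.71] M tool [-0.13   0.061  0.046]
axis px [264.1899191  220.46302806]
```

View pics/k6.png

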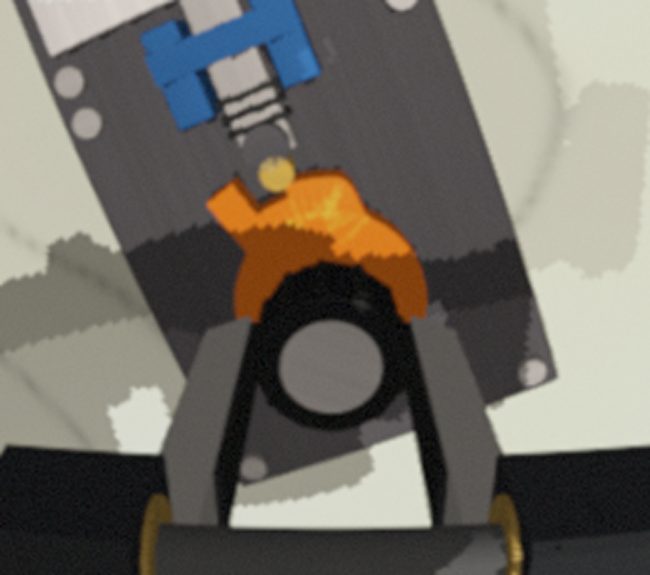

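```bash
cat > rr.py <<'E'
from h import *
import pickle,sys
Z=lambda a,b:(130+(a+.5)/2.5-.5,100+(b+.5)/2.5-.5)
c=np.array([.5721,-.1677])
base=None
for n,a,b in [('w7',397,214),('k3',311,162),('k4',291,166),('k5',283,169),('k6',276,174)]+[(sys.argv[i],float(sys.argv[i+1]),float(sys.argv[i+2])) for i in range(1,len(sys.argv),3)]:
    o,im=pickle.load(open(n+'.pkl','rb'))
    h=cv2.cvtColor(im,cv2.COLOR_BGR2HSV);u,v=map(int,Z(a,b))
    m=cv2.inRange(h,(18,90,60),(34,255,255)); m2=np.zeros_like(m);m2[v-8:v+9,u-8:u+9]=m[v-8:v+9,u-8:u+9]
    ys,xs=np.nonzero(m2)
    p=atz('wrist',*Z(a,b),.038,o)[:2]-c;q=atz('wrist',xs.mean(),ys.mean(),.038,o)[:2]-c
    print(n,'eye r',(1000*np.hypot(*p)).round(1),np.arctan2(p[1],p[0]).round(3),'auto',len(xs),(1000*np.hypot(*q)).round(1))
E
python3 rr.py
```

```text
w7 eye r 34.7 1.429 auto 157 34.5
k3 eye r 44.4 1.396 auto 161 43.9
k4 eye r 44.4 1.407 auto 169 44.2
k5 eye r 44.2 1.401 auto 169 44.1
k6 eye r 43.5 1.408 auto 164 43.5
```

Request:
{"api": "play_rows", "payload": {"moves": [{"claw":0.3,"linear":[0,0,0],"turn":[0,0,0.02]},{"claw":0.3,"linear":[0,0,0],"turn":[0,0,0.04]},{"claw":0.3,"linear":[0,0,0],"turn":[0,0,0.04]}]}}

```text
time_s: 15.58
ee_pos: [0.5724, -0.1676, 0.0515]
eef_rot: [3.141, -0.0, 0.988]
force: [3.5, -2.1, -1.4]
grip_width: 0.0387
```

```bash
python3 -c "
from h import *
st('k7')"; python3 rr.py k7 272 177
```

```text
t 15.575 [ 0.5724 -0.1676  0.0515] yaw 0.9882 w 0.0387 F tool [0.22 4.08 1.37] M tool [-0.234  0.087  0.182]
axis px [264.12588541 220.42263912]
w7 eye r 34.7 1.429 auto 157 34.4
k3 eye r 44.3 1.396 auto 161 43.9
k4 eye r 44.4 1.407 auto 169 44.1
k5 eye r 44.2 1.402 auto 169 44.1
k6 eye r 43.5 1.408 auto 164 43.5
k7 eye r 43.2 1.401 auto 165 42.2
```

View pics/k7.png

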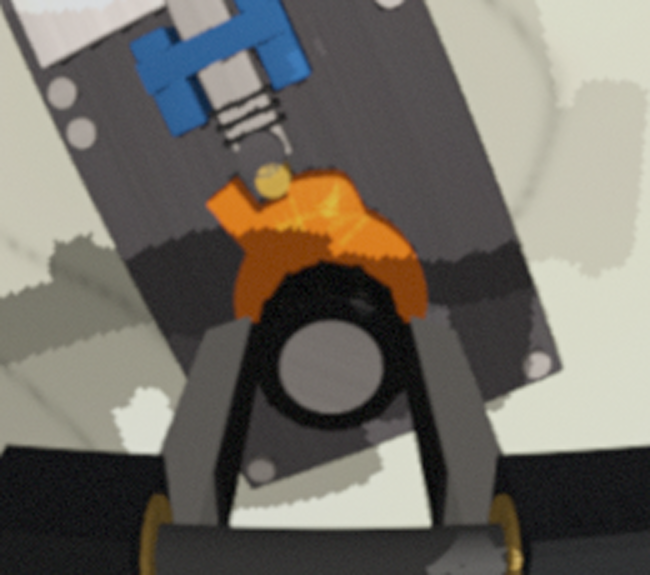

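Request:
{"api": "play_rows", "payload": {"moves": [{"claw":0.3,"linear":[0,0,0],"turn":[0,0,0.02]},{"claw":0.3,"linear":[0,0,0],"turn":[0,0,0.04]},{"claw":0.3,"linear":[0,0,0],"turn":[0,0,0.04]}]}}

```text
time_s: 16.0
ee_pos: [0.5724, -0.1676, 0.0515]
eef_rot: [3.141, -0.0, 0.948]
force: [2.8, -1.6, -1.7]
grip_width: 0.039
```

```bash
python3 -c "
from h import *
st('k8')"; python3 rr.py k8 268 186|tail -1
```

```text
t 16.0 [ 0.5724 -0.1676  0.0515] yaw 0.9479 w 0.039 F tool [0.34 3.25 1.71] M tool [-0.233  0.162  0.203]
axis px [264.09655607 220.32287279]
k8 eye r 41.2 1.415 auto 161 40.4
```

View pics/k8.png

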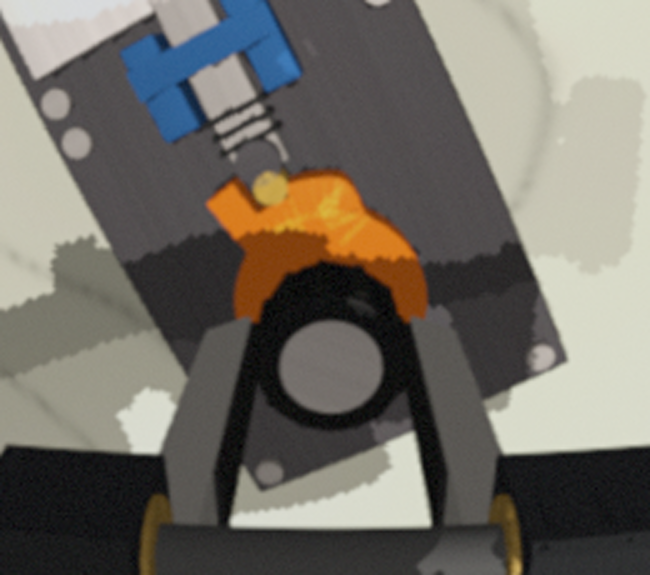

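Request:
{"api": "play_rows", "payload": {"moves": [{"claw":0.3,"linear":[0,0,0],"turn":[0,0,0.015]},{"claw":0.3,"linear":[0,0,0],"turn":[0,0,0.025]},{"claw":0.3,"linear":[0,0,0],"turn":[0,0,0.025]}]}}

```text
time_s: 16.42
ee_pos: [0.5723, -0.1677, 0.0515]
eef_rot: [3.141, -0.0, 0.923]
force: [2.8, -1.4, -1.0]
grip_width: 0.0393
```

```bash
python3 -c "
from h import *
st('k9')"; python3 rr.py k9 266 188|tail -1
```

```text
t 16.425 [ 0.5723 -0.1677  0.0515] yaw 0.9233 w 0.0393 F tool [0.61 3.08 1.02] M tool [-0.147  0.123  0.027]
axis px [264.07881612 220.23294302]
k9 eye r 40.9 1.411 auto 159 40.2
```

View pics/k9.png

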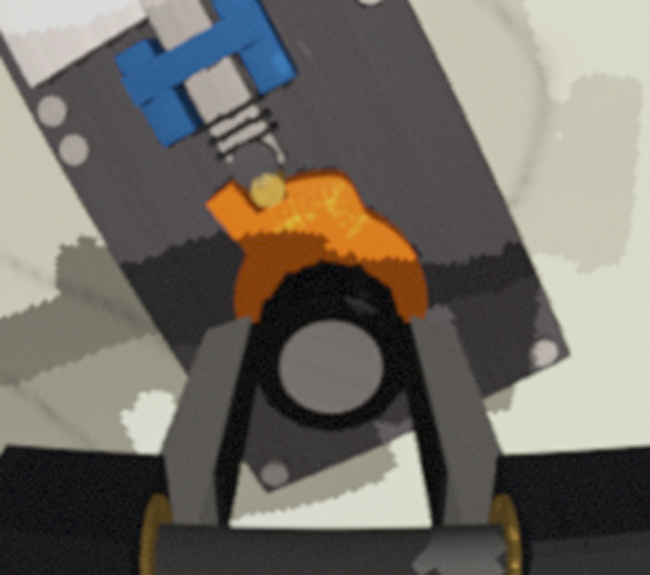

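Request:
{"api": "play_rows", "payload": {"moves": [{"claw":0.3,"linear":[0,0,0],"turn":[0,0,0.01]},{"claw":0.3,"linear":[0,0,0],"turn":[0,0,0.02]},{"claw":0.3,"linear":[0,0,0],"turn":[0,0,0.02]}]}}

```text
time_s: 16.85
ee_pos: [0.5724, -0.1677, 0.0515]
eef_rot: [3.141, -0.0, 0.903]
force: [3.3, -0.4, -1.0]
grip_width: 0.039
```

```bash
python3 -c "
from h import *
st('k10')"; python3 rr.py k10 264 190|tail -1
```

```text
t 16.85 [ 0.5724 -0.1677  0.0515] yaw 0.9031 w 0.039 F tool [1.76 2.86 0.97] M tool [-0.188  0.158  0.002]
axis px [264.01953144 220.18612143]
k10 eye r 40.7 1.41 auto 161 40.1
```

The radius has levelled at 40.1 mm (5.6 mm above the start) and the moment is about 0, so the follower is in free play. I'll release now.

Request:
{"api": "play_rows", "payload": {"moves": [{"claw":0.6,"linear":[0,0,0],"turn":[0,0,0]},{"claw":1,"linear":[0,0,0],"turn":[0,0,0]},{"claw":1,"linear":[0,0,0],"turn":[0,0,0]},{"claw":1,"linear":[0,0,0],"turn":[0,0,0]},{"claw":1,"linear":[0,0,-30],"turn":[0,0,0]},{"claw":1,"linear":[0,0,-80],"turn":[0,0,0]},{"claw":1,"linear":[0,0,-130],"turn":[0,0,0]},{"claw":1,"linear":[0,0,-130],"turn":[0,0,0]}]}}

```text
time_s: 17.9
ee_pos: [0.5737, -0.1681, 0.1856]
eef_rot: [3.134, -0.002, 0.903]
force: [0.5, -0.9, 0.0]
grip_width: 0.0942
```

Run:
```python
from h import *
o=st('f1')
im=cv2.imread('pics/f1.png')
import pickle
im=pickle.load(open('f1.pkl','rb'))[1]
cv2.imwrite('pics/f1w.png',cv2.resize(im[0:330,60:420],None,fx=1.8,fy=1.8,interpolation=cv2.INTER_CUBIC))
im=vision.camera('scene');cv2.imwrite('pics/f1s.png',cv2.resize(im[140:245,180:310],None,fx=5.5,fy=5.5,interpolation=cv2.INTER_CUBIC))
```

```text
t 17.9 [ 0.5737 -0.1681  0.1856] yaw 0.9034 w 0.0942 F tool [-0.42  0.99 -0.01] M tool [ 0.032 -0.018  0.063]
axis px [261.32361029 179.95225191]
```

View pics/f1w.png

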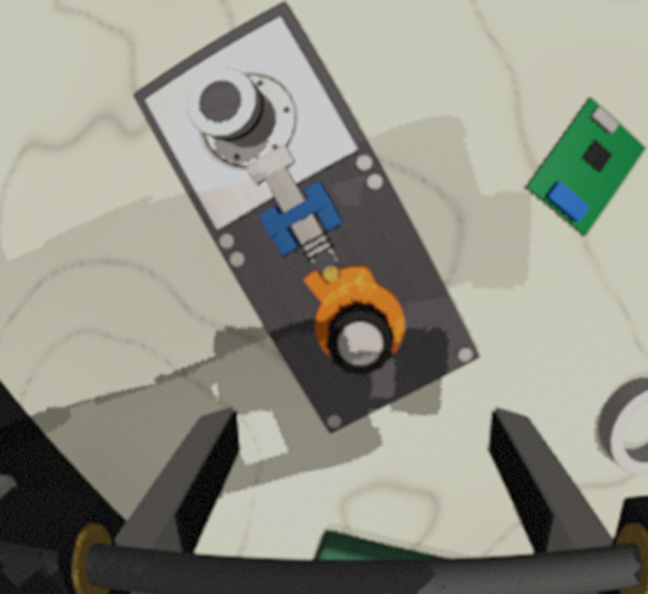

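View pics/f1s.png

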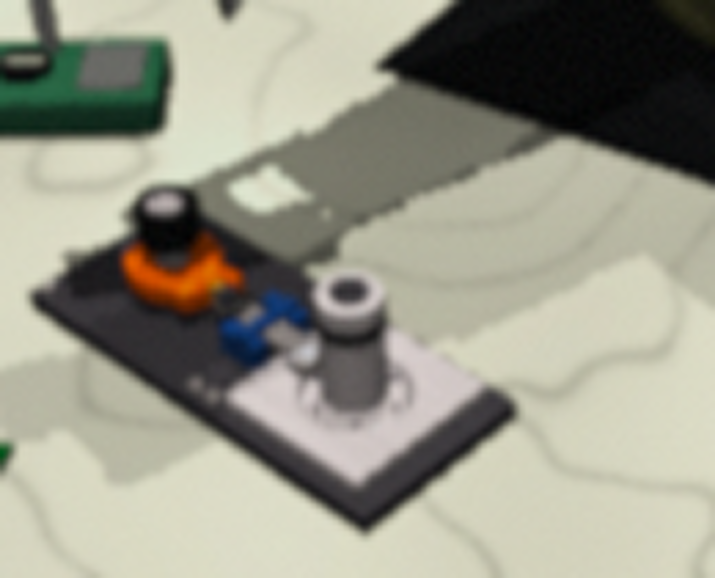

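Run:
```python
from h import *
import pickle
o,im=pickle.load(open('f1.pkl','rb'))
cv2.imwrite('pics/f1c.png',cv2.resize(im[20:215,150:300],None,fx=4,fy=3.0*4/3*.75,interpolation=cv2.INTER_CUBIC))
a=cv2.imread('pics/top0.png');b=vision.camera('top')
cv2.imwrite('pics/ft.png',np.hstack([a[80:300,70:470],b[80:300,70:470]]))
```

```text
(no output)
```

View pics/f1c.png

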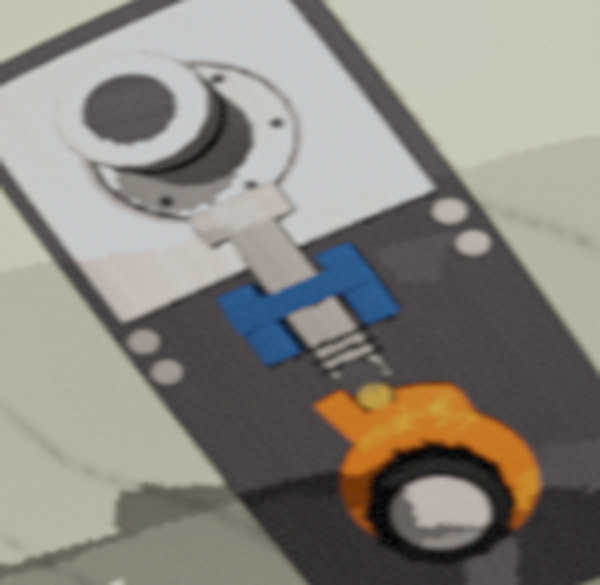

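View pics/ft.png

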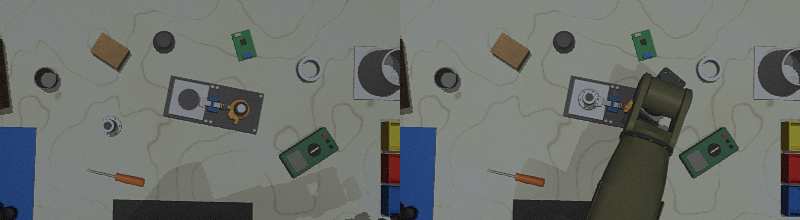

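The roller sits in the notch at (375,396), next to the wall tab. The tongue reaches over the seated flange, and the bystanders are where they were. I'm handing in.

```bash
python3 -c "
from station import hand_in
print(hand_in())"
```

```text
the job is handed in; nothing more can be done
None
```

The module stands in the nest and the cam is in its notch, with the gripper open and clear. I handed the job in at about 18 s of the 64 s allowed; `hand_in()` gave no verdict.

- **Module:** It was picked, lowered into the nest, pressed onto the floor with about 12 N and released. The tool height at contact was 51.6 mm, against 51.7 mm expected for fully home. Pictures from the wrist and scene cameras show it upright with its flange inside the hole.
- **Cam:** The knob was turned about 1.2 rad clockwise. By the wrist camera, the roller went from 34.5 mm off the axis to about 44 mm on the crest, then settled at 40.1 mm in the notch. That is about 5.6 mm of follower travel. The turning moment rose, changed sign as the cam pulled the knob on, and fell to about 0. I stopped there with no sign of the wall, and after release the picture still showed the roller in the notch and the tongue over the flange.
- **Bystanders:** The before and after top pictures show the other things where they were, as far as can be seen past the arm.
- **Disagreement:** My first estimate of the knob was about 2 mm off. The first grip on it gave about 12 N sideways, so I opened, re-centred and gripped again. The wrist camera's uncorrected reading turned out to be the right one.

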